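# Load a test cartridge and clamp it home

### The arm

A 6-joint arm with a two-finger parallel gripper is mounted at the origin on the work surface. World frame = base frame: x ahead of the robot, y to its left, z up, the work surface at z = 0. Lengths are in m, angles in degrees, forces in N, time in s.
With the tool pointing down it reaches from about 0.25 to 0.725 m from the base axis. Payload 9.7 kg.
Tool frame: the origin (TCP) lies midway between the tips of the shut fingers; the grasp point (between the pads) lies 19 mm behind it; z points along the fingers, y is the line along which they close (so a half turn about z gives the same grasp; the last joint's range is limited). The gripper opens to 85 mm and grips with 20 to 120 N. Pads are 22 mm wide; open, the fingers measure 114 mm over their backs; the gripper's body (76 mm by 85 mm) begins 54 mm behind the grasp point. The pads swing forward as they close: fully open they stand 13 mm farther back than shut.
Start: joints at [70.359, 4.979, 10.078, 95.1, 0, 90], TCP at [0.185, 0.518, 0.231] pointing down, gripper open.
Joint ranges: [-179.16, 179.16], [-48.56, 103.87], [-65.8, 70.77], [-126.05, 130.52], [-82.76, 87.17], [-180, 180]. Speed limits (degrees/s): [127.2, 127.2, 147.25, 180, 180, 180].

### API

Orientations are given as a 3x3 rotation matrix whose columns are the frame's x, y, z axes.
In Python, from plant import * gives the robot as it stands.
- The arm moves only by the tool carry_out, never from a script. Its arguments are lists of equal length, an entry for each row: "xyz": the shift along the tool's x, y, z in mm, a list of three; "twist": the turn, a rotation vector about the tool's x, y, z in rad, a list of three; "claw": the gripper command: -1 is shut, 1 is fully open, values between are in proportion. A call has 1 to 5 rows; each row shifts and turns the commanded pose from where the row before left it, along the tool's axes as they then stand; what a row does not reach is not made up. A row lasts 1/8 s, in which the tool goes at most 62.5 mm and 10.7 degrees, less where a joint would pass 70% of its speed; a pose out of reach is approached as far as the arm can. A call is refused whole if a number of a shift passes 62.5 or a number of a turn 0.188, either way. A call with a gripper value outside its range is refused whole. The fingers move at their own pace and stop on an object; the grip force is fixed at half the most. Time passes only in rows, so rows that do not move let the fingers close. It gives the time, the measured TCP pose, the force, the opening and the grip force at its end, in the units of the state.
- observe(): the state, without advancing time (a new reading comes with each control period).
- get_image(name): name is "scene" or "top" or "wrist"; returns the picture (384x512x3 uint8, red, green, blue); there is no depth.
- camera_model(name): a dict with "fov_y" (degrees; the focal length in pixels is half the picture's height over the tangent of half this angle, whatever the lens; pixels are square), "cx", "cy" (the principal point, pixels), "k1" (the pictures are not rectified: a ray, as slopes to the right and down, at radius r is drawn at 1 + k1 r^2 times it, then the intrinsics apply), "R" (3x3) and "t" (3): a world point X has camera coordinates R X + t. Camera axes: x right, y down, z forward; pixel columns grow to the right and rows downward; lengths in m; the calibration is good to about 2 mm. A picture is of the moment at which its call begins: read the wrist's pose just before it. camera_model takes no time and is no camera call; for the wrist camera it gives the pose at the moment of the call.
- finish_job(): hands the job in; it is judged then, once.
The state is a dict: "time": time; "joint_pos": joint angles; "joint_vel": joint speeds; "joint_efforts": joint torques, N m; "tcp_pos": TCP position; "tcp_rot": TCP orientation; "ft_force": force on the tool from outside, world axes, zero at the start; "ft_torque": the same for the moment, N m; "finger_gap": finger opening in m; "finger_force": force on a finger pad.
Only numpy, scipy, OpenCV 4.12 (cv2) and the standard library are available. Lean on these libraries where they do the work, as an engineer would, in place of code of your own. Each camera call takes 0.05 s, during which the arm holds its last target. There are 200 camera calls.

### The job

Load the fresh blue-capped cartridge into the slot of the bench reader, find the slot by feel since its stage may have slid a little, and let go of it. Then swing the clamp down over it until it is fully closed and the cartridge is driven home against the springy slot floor, and leave it so. Work gently, force nothing, and leave the orange-capped spent cartridge, the bottle and the tube rack alone.

Things in the scene. Friction and masses are not known exactly. Their poses are not given: they have to be found in the camera images.
- fresh: Fresh cartridge, loose and upright on the bench: white block 30 (its x) x 44 (its y) x 64 mm high, blue band around the top 16 mm and a silver foil on top; about 0.11 kg. Origin: centre of the underside, z up. Either way round fits the slot.
- spent: Spent cartridge, same shape and size but with an orange band; stays where it is. The two may swap places. Origin: centre of the underside.
- reader: White bench reader, fixed to the bench, 190 (x) x 170 (y) mm, housing top 56 mm high. Origin: centre of the underside; z up. On it slides a flat grey stage plate, 100 (x) x 104 (y) mm, top 60 mm above the bench, with one slot for a cartridge, whose x then lies along the reader's x. More than 40 N between cartridge and reader, or between robot and reader, breaks something.
- slot_nominal (a point): Point fixed to the reader at x = 0, y = 0, level with the stage's top (60 mm above the bench). The real slot moves with the stage (stiff slide, 7 N to shift): its centre is at y = 0 but anywhere from -14 to +14 mm along reader x from here; this is not reported: feel for it or look. The plate reaches 60 mm to the -x side and 40 mm to the +x side of the slot's centre.
- slot_floor (a point): Point fixed to the reader at x = 0, y = 0, 46 mm above the bench: height of the slot's sprung floor, on which a lightly inserted cartridge stands (14 mm deep). Slot 33 (x) x 47 (y) mm (1.5 mm play each side), 2.5 mm 45-degree lead-in, black edge. The floor yields another 8 mm under the clamp, 4 N at first, 7 N at the end, and springs back if not clamped.
- clamp (a joint): Clamp angle, rad: 0 = fully closed (level, hard stop), 1.6 to 2.0 at the start = open, standing up and leaning back. A stiff friction hinge (0.75 N m) that stays where it is left, also against the slot spring; about 5 N at the bar moves it, about 8 N closes it at the end. Hinge axis along the reader's x.
- clamp_hinge (a point): Point on the clamp's hinge axis, midway between its two grey towers: reader x = 0, y = +72 mm, 110 mm above the bench.
- clamp_bar (a point): Middle of the clamp's blue round end bar, 14 mm diameter, parallel to the hinge, 140 mm from it, between two arms 78 mm apart inside. Closed, it is at reader y = -68 mm, 110 mm above the bench; open, it is above the hinge. A black round presser (16 mm diameter, 72 mm from the hinge) then bears on the cartridge's top, wherever the stage is.
- bottle: Amber reagent bottle with blue cap, 66 mm diameter, 130 mm high, loose. Origin: centre of the underside.
- rack: White tube rack with blue-capped tubes, 130 x 70 x 69 mm high, loose. Origin: centre of the underside.

How it is judged (in metres and radians):
On the way, in this order (a step that is already met when the one before it is completed fails the run):
1. the fresh cartridge stands in the slot, let go, the clamp still open (z of fresh in the frame of reader between 0.03 and 0.0495 m and x of fresh in the frame of reader between -0.022 and 0.022 m and y of fresh in the frame of reader between -0.005 and 0.005 m and angle between the x axis of fresh and the x axis of reader, either way round below 0.2 rad and contact force between the fingers and fresh below 0.2 N and value of joint clamp above 0.5 rad), for 0.2 s.
2. the clamp is closed on it (z of fresh in the frame of reader between 0.03 and 0.0415 m and x of fresh in the frame of reader between -0.022 and 0.022 m and y of fresh in the frame of reader between -0.005 and 0.005 m and angle between the x axis of fresh and the x axis of reader, either way round below 0.2 rad and value of joint clamp below 0.05 rad), for 0.2 s.
At the end, for the whole second after the job is handed in: The fresh cartridge is in the slot, at rest and let go, its underside at most 41.5 mm above the bench (home is 38 mm), within 0.12 rad of upright and 0.2 rad of the reader's direction, and the clamp is within 0.05 rad of fully closed (all of step 2 and contact force between the fingers and fresh below 0.2 N and angle between fresh's own z axis and vertical below 0.12 rad and linear speed of fresh below 0.02 m/s); the robot touches nothing.
It fails at once if the cartridge is forced against the reader with more than 40 N (contact force between fresh and reader above 40 N).
It fails at once if the robot pushes the reader or its clamp with more than 40 N (contact force between any of the fingers, the arm and reader above 40 N).
It fails at once if the spent cartridge, the bottle or the rack is displaced by more than 20 mm or tipped (distance of any of spent, bottle, rack from where it was at the start of the episode above 0.02 m or angle between any of spent, bottle, rack's own z axis and vertical above 0.3 rad).
It also fails if it takes over 72 s, if anything falls off the work surface, if the arm or the gripper's body presses on something with over 40 N, if the wrist force passes 120 N, or if a joint passes its speed limit or range.

## Working session

There is one attempt and no reset: what is moved stays moved. The work goes in short steps, Python scripts to look and compute and a tool call to move; the robot and the scene stay as the last step left them, time stands still between calls to the robot, and variables do not carry over. Pictures are saved under pics/ and viewed, at most 10 in all, crops included, and the job is handed in when it is done.

Besides the shell and the picture viewer there is one more tool, called as name(argument=value, ...), one argument or row to a line, values as JSON. carry_out: Moves the arm, as the interface text tells. Its arguments: {"type":"object","properties":{"xyz":{"type":"array","items":{"type":"array","items":{"type":"number"}}},"twist":{"type":"array","items":{"type":"array","items":{"type":"number"}}},"claw":{"type":"array","items":{"type":"number"}}},"required":["xyz","twist","claw"]}

```bash
mkdir -p pics; python3 - <<'E'
from plant import *
import cv2
s=observe();print(s['time'],s['tcp_pos'],s['tcp_rot'],s['finger_gap'])
for n in ("scene","top"):
    im=get_image(n);cv2.imwrite(f"pics/{n}0.png",cv2.cvtColor(im,cv2.COLOR_RGB2BGR))
    print(n,camera_model(n))
E
```

```text
0.0 [0.18477068 0.51779343 0.23056292] [[-9.41832661e-01  3.36081832e-01 -4.91687965e-04]
 [ 3.36082189e-01  9.41831819e-01 -1.25981174e-03]
 [ 3.96875333e-05 -1.35177941e-03 -9.99999086e-01]] 0.08512066360847756
scene {'fov_y': 46.47745089677761, 'cx': 249.865184586104, 'cy': 187.00691586163566, 'k1': -0.03515331908506538, 'R': array([[ 0.55724098,  0.83023433, -0.01390821],
       [ 0.48752483, -0.34068646, -0.80389818],
       [-0.67216221,  0.44118441, -0.59460431]]), 't': array([-0.40632325, -0.19570081,  1.50597242])}
top {'fov_y': 50.836135841485856, 'cx': 257.29772739388136, 'cy': 194.36169135213524, 'k1': -0.051634150233894095, 'R': array([[ 0.02241023, -0.99956605,  0.01911769],
       [-0.99825462, -0.02341776, -0.05421559],
       [ 0.05463976, -0.01786933, -0.99834622]]), 't': array([0.0501259 , 0.62846558, 1.22332819])}
```

View pics/scene0.png

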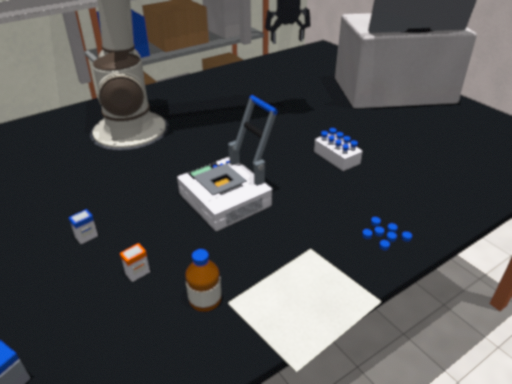

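View pics/top0.png

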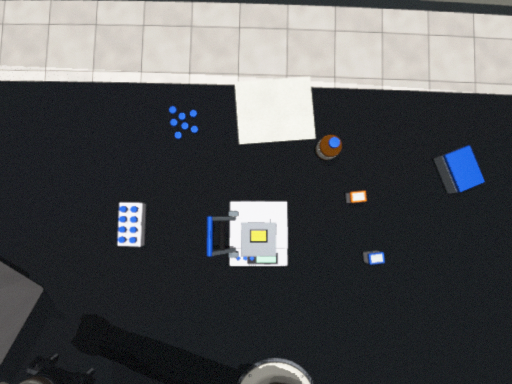

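The scene shows the fresh (blue) cartridge at top-view (375,258), spent at (357,197), and the reader at (259,233). The clamp side points to world +y and the yellow slot floor is at (259,236).

```bash
cat > h.py <<'E'
from plant import *
import numpy as np, cv2
def K(c):
    f=192/np.tan(np.radians(c['fov_y']/2)); return np.array([[f,0,c['cx']],[0,f,c['cy']],[0,0,1]])
def ray(c,px):
    p=cv2.undistortPoints(np.float64(px).reshape(-1,1,2),K(c),np.array([c['k1'],0,0,0.])).reshape(-1,2)
    d=np.c_[p,np.ones(len(p))]@c['R']; return -c['R'].T@c['t'],d
def onz(c,px,z):
    o,d=ray(c,px); return o+d*((z-o[2])/d[:,2])[:,None]
def proj(c,X):
    X=np.float64(X).reshape(-1,3); return cv2.projectPoints(X,cv2.Rodrigues(c['R'])[0],c['t'],K(c),np.array([c['k1'],0,0,0.]))[0].reshape(-1,2)
def blob(m,near=None,amin=15):
    cs,_=cv2.findContours(m.astype(np.uint8),cv2.RETR_EXTERNAL,cv2.CHAIN_APPROX_NONE)
    cs=[k for k in cs if cv2.contourArea(k)>=amin]
    if near is None: return cs
    return min(cs,key=lambda k:np.linalg.norm(np.array(cv2.minAreaRect(k)[0])-near))
def shot(n,name=None):
    c=camera_model(n); im=get_image(n)
    if name: cv2.imwrite(f"pics/{name}.png",cv2.cvtColor(im,cv2.COLOR_RGB2BGR))
    return c,im,cv2.cvtColor(im,cv2.COLOR_RGB2HSV)
E
python3 - <<'E'
from h import *
c,im,hsv=shot("top")
H,S,V=cv2.split(hsv)
white=(V>150)&(S<60)
k=blob(white,(259,233),300); r=cv2.minAreaRect(k); print("house",r); b=cv2.boxPoints(r); print(onz(c,b,.056).round(4), onz(c,[r[0]],.056).round(4))
y=(H>15)&(H<35)&(S>120)&(V>80); k=blob(y,(259,236)); r=cv2.minAreaRect(k); print("slot",r,onz(c,[r[0]],.046).round(4))
k=blob(white,(376,258)); r=cv2.minAreaRect(k); print("foil",r,onz(c,[r[0]],.064).round(4),onz(c,cv2.boxPoints(r),.064).round(4))
k=blob((V>60)&(abs(np.arange(512)-375)<25)[None,:]&(abs(np.arange(384)-258)<25)[:,None],(375,258)); r=cv2.minAreaRect(k); print("whole",r)
bl=(H>105)&(H<130)&(S>150)&(V>60)
k=blob(bl,(210,236)); r=cv2.minAreaRect(k); print("bar",r)
b=im[170:290,190:410]; cv2.imwrite("pics/crop1.png",cv2.cvtColor(cv2.resize(b,None,fx=3.6,fy=3.6,interpolation=cv2.INTER_CUBIC),cv2.COLOR_RGB2BGR))
cs=camera_model("wrist"); o=observe(); R=o['tcp_rot']
print("cam in tool",R.T@(-cs['R'].T@cs['t']-o['tcp_pos']), R.T@cs['R'].T, cs['fov_y'])
E
```

```text
house ((258.0, 233.0), (64.0, 58.0), 90.0)
[[ 0.6033  0.1487  0.056 ]
 [ 0.6073 -0.0235  0.056 ]
 [ 0.4182 -0.0271  0.056 ]
 [ 0.4148  0.1439  0.056 ]] [[0.5106 0.0606 0.056 ]]
slot ((258.0, 235.5), (9.0, 14.0), 90.0) [[0.5028 0.0602 0.046 ]]
foil ((376.3399658203125, 257.8799743652344), (7.49533224105835, 11.172287940979004), 81.8698959350586) [[ 0.4446 -0.2912  0.064 ]] [[ 0.4529 -0.2729  0.064 ]
 [ 0.4581 -0.3061  0.064 ]
 [ 0.4363 -0.3095  0.064 ]
 [ 0.4311 -0.2763  0.064 ]]
whole ((373.8538513183594, 257.3307800292969), (14.263994216918945, 21.209938049316406), 82.87498474121094)
bar ((209.0, 236.0), (40.0, 6.0), 90.0)
cam in tool [ 0.07352219  0.00050097 -0.14208298] [[-3.29602337e-04 -9.57490624e-01 -2.88464204e-01]
 [ 9.99998631e-01  1.52168759e-04 -1.64769854e-03]
 [ 1.62155114e-03 -2.88464352e-01  9.57489263e-01]] 66.38278970940112
```

View pics/crop1.png

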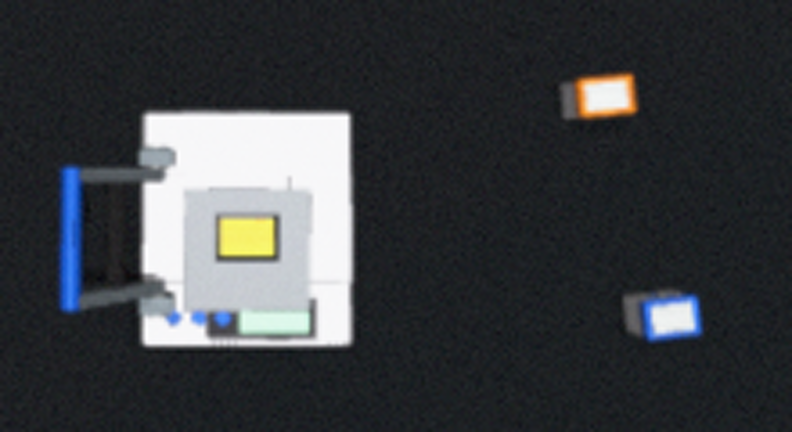

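The crop shows fresh's foil centred on its top and yawed about 9°. The stage has slid towards -x, with the yellow slot floor clearly visible. Next I'll write a planner and get a wrist look at the reader.

```bash
cat >> h.py <<'E'
def plan(wps,start=None,pr=True):
    """wps: (x,y,z,yaw of tool x in deg, rows); prints rows (mm, tool axes before the turn)."""
    if start is None:
        o=observe(); start=(*o['tcp_pos'],np.degrees(np.arctan2(o['tcp_rot'][1,0],o['tcp_rot'][0,0])))
    p=np.array(start[:3]);a=start[3]
    for x,y,z,yaw,n in wps:
        d=(np.array([x,y,z])-p)/n; da=(yaw-a)/n; R=[]
        for i in range(n):
            t=np.radians(a); M=np.c_[[np.cos(t),np.sin(t),0],[np.sin(t),-np.cos(t),0],[0,0,-1]]
            R.append([round(v,1) for v in (M.T@d*1000)]); a+=da
        p=np.array([x,y,z])
        print("twist z",round(-np.radians(da),4),"n",n)
        for i in range(0,n,5): print(R[i:i+5])
E
python3 - <<'E'
from h import *
plan([(.25,.42,.32,190,5),(.505,.04,.32,271,12)])
E
```

```text
twist z -0.1035 n 5
[[np.float64(-18.9), np.float64(-14.0), np.float64(-17.8)], [np.float64(-17.3), np.float64(-15.9), np.float64(-17.8)], [np.float64(-15.6), np.float64(-17.6), np.float64(-17.8)], [np.float64(-13.7), np.float64(-19.1), np.float64(-17.8)], [np.float64(-11.6), np.float64(-20.4), np.float64(-17.8)]]
twist z -0.1178 n 12
[[np.float64(-15.4), np.float64(-34.9), np.float64(0.0)], [np.float64(-11.2), np.float64(-36.4), np.float64(0.0)], [np.float64(-6.9), np.float64(-37.5), np.float64(0.0)], [np.float64(-2.4), np.float64(-38.1), np.float64(0.0)], [np.float64(2.1), np.float64(-38.1), np.float64(0.0)]]
[[np.float64(6.5), np.float64(-37.6), np.float64(0.0)], [np.float64(10.9), np.float64(-36.5), np.float64(0.0)], [np.float64(15.1), np.float64(-35.0), np.float64(0.0)], [np.float64(19.1), np.float64(-33.0), np.float64(0.0)], [np.float64(22.9), np.float64(-30.5), np.float64(0.0)]]
[[np.float64(26.3), np.float64(-27.6), np.float64(0.0)], [np.float64(29.4), np.float64(-24.3), np.float64(0.0)]]
```

carry_out(
  xyz=[
    [-19,-14,-18],
    [-17,-16,-18],
    [-16,-18,-18],
    [-14,-19,-18],
    [-12,-20,-18],
  ],
  twist=[
    [0,0,-0.1035],
    [0,0,-0.1035],
    [0,0,-0.1035],
    [0,0,-0.1035],
    [0,0,-0.1035],
  ],
  claw=[1,1,1,1,1],
)

```text
time: 0.78
tcp_pos: [0.2513, 0.4196, 0.3217]
tcp_rot: [[-0.984, -0.177, -0.0], [-0.177, 0.984, -0.0], [0.0, -0.0, -1.0]]
ft_force: [0.6, -0.3, -0.8]
finger_gap: 0.085
finger_force: 0.0
```

carry_out(
  xyz=[
    [-15,-35,0],
    [-11,-36,0],
    [-7,-37,0],
    [-2,-38,0],
    [2,-38,0],
  ],
  twist=[
    [0,0,-0.118],
    [0,0,-0.118],
    [0,0,-0.118],
    [0,0,-0.118],
    [0,0,-0.118],
  ],
  claw=[1,1,1,1,1],
)

```text
time: 1.4
tcp_pos: [0.3566, 0.2616, 0.3212]
tcp_rot: [[-0.719, -0.695, -0.0], [-0.695, 0.719, -0.0], [0.0, 0.0, -1.0]]
ft_force: [-0.7, -0.2, -0.2]
finger_gap: 0.0855
finger_force: 0.0
```

carry_out(
  xyz=[
    [6,-38,0],
    [11,-36,0],
    [15,-35,0],
    [19,-33,0],
    [23,-30,0],
  ],
  twist=[
    [0,0,-0.118],
    [0,0,-0.118],
    [0,0,-0.118],
    [0,0,-0.118],
    [0,0,-0.118],
  ],
  claw=[1,1,1,1,1],
)

```text
time: 2.02
tcp_pos: [0.463, 0.104, 0.3211]
tcp_rot: [[-0.211, -0.978, -0.0], [-0.978, 0.211, -0.0], [0.0, 0.0, -1.0]]
ft_force: [0.2, -0.2, 0.6]
finger_gap: 0.0855
finger_force: 0.0
```

carry_out(
  xyz=[
    [26,-28,0],
    [29,-24,0],
    [0,0,0],
    [0,0,0],
  ],
  twist=[
    [0,0,-0.118],
    [0,0,-0.118],
    [0,0,0],
    [0,0,0],
  ],
  claw=[1,1,1,1],
)

```text
time: 2.52
tcp_pos: [0.5051, 0.0427, 0.3211]
tcp_rot: [[0.018, -1.0, -0.001], [-1.0, -0.018, 0.0], [-0.0, 0.001, -1.0]]
ft_force: [-0.2, -0.8, 0.7]
finger_gap: 0.0855
finger_force: 0.0
```

Tracking is precise and the pre-turn convention is confirmed.

```bash
python3 - <<'E'
from h import *
c,im,hsv=shot("wrist","w1")
H,S,V=cv2.split(hsv)
np.save("w1.npy",im)
print(proj(c,[[.51,.06,.056],[.503,.06,.046],[.51,.16,.25]]).round(0))
print(observe()['joint_pos'])
E
```

```text
[[250. 170.]
 [255. 169.]
 [246. 327.]]
[ 4.86249423e+00  2.14074172e+00  1.73320640e+01  1.05204304e+02
  9.45138162e-03 -8.62440204e+01]
```

View pics/w1.png

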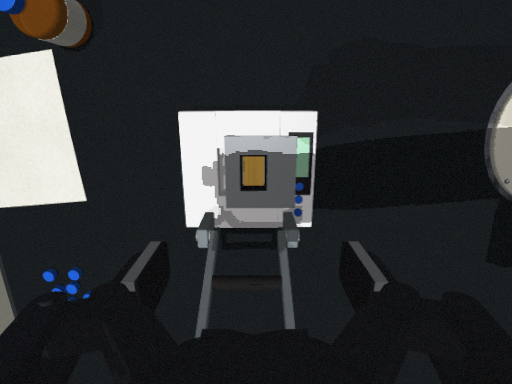

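Reader seen from above: housing corners at about (179,112), (317,111), (313,228) and (186,228). The stage plate spans columns 224–297 and the slot (black rim, amber floor) is centred near (254,171). The clamp stands up between the fingers at (250,280).

```bash
python3 - <<'E'
from h import *
c=camera_model("wrist"); im=np.load("w1.npy"); hsv=cv2.cvtColor(im,cv2.COLOR_RGB2HSV); H,S,V=cv2.split(hsv)
k=blob((V>170)&(S<50),(249,170),2000)
hull=cv2.convexHull(k)
ap=cv2.approxPolyDP(hull,4,True).reshape(-1,2); print(ap.tolist()); print(onz(c,ap,.056).round(4).tolist())
X=onz(c,hull.reshape(-1,2),.056)[:,:2]; r=cv2.minAreaRect((X*1000).astype(np.float32)); print("house",r)
print("row V 171", V[171,215:305].tolist()); print("col V 254", V[128:232,254].tolist())
f=(H>8)&(H<35)&(S>120)&(V>60)
k=blob(f,(254,171)); X=onz(c,k.reshape(-1,2),.046)[:,:2]; print("floor",cv2.minAreaRect((X*1000).astype(np.float32)))
d=(V<45)&(np.abs(np.arange(512)-254)<25)[None,:]&(np.abs(np.arange(384)-171)<30)[:,None]|f
k=blob(d,(254,171)); X=onz(c,k.reshape(-1,2),.060)[:,:2]; print("rim",cv2.minAreaRect(k),cv2.minAreaRect((X*1000).astype(np.float32)))
E
```

```text
[[316, 112], [314, 153], [216, 218], [186, 225], [178, 112]]
[[0.4226, -0.0215, 0.056], [0.4213, 0.0343, 0.056], [0.5601, 0.1344, 0.056], [0.6056, 0.1467, 0.056], [0.609, -0.0181, 0.056]]
house ((513.517333984375, 62.27830505371094), (188.36187744140625, 167.637451171875), 1.3860162496566772)
row V 171 [156, 154, 132, 92, 96, 109, 115, 112, 115, 119, 110, 91, 89, 89, 93, 92, 91, 91, 91, 90, 92, 89, 89, 92, 75, 42, 10, 68, 104, 119, 142, 143, 141, 138, 140, 138, 141, 138, 137, 137, 137, 136, 141, 143, 144, 143, 143, 142, 134, 96, 20, 38, 68, 89, 88, 88, 88, 86, 88, 88, 86, 89, 87, 90, 86, 90, 90, 89, 86, 86, 87, 86, 88, 84, 87, 86, 85, 87, 87, 88, 92, 115, 126, 122, 125, 125, 124, 124, 123, 124]
col V 254 [244, 244, 245, 245, 244, 245, 243, 213, 190, 190, 191, 189, 192, 189, 189, 187, 188, 187, 185, 186, 186, 181, 91, 89, 91, 90, 88, 21, 84, 139, 140, 137, 137, 135, 138, 137, 137, 135, 137, 135, 135, 136, 135, 137, 136, 135, 136, 133, 136, 135, 136, 135, 135, 134, 132, 134, 131, 98, 10, 7, 17, 12, 28, 73, 89, 90, 89, 90, 89, 86, 87, 88, 87, 91, 87, 88, 87, 89, 90, 94, 138, 155, 155, 152, 153, 154, 154, 155, 155, 155, 156, 156, 154, 148, 113, 113, 113, 114, 112, 107, 22, 17, 23, 19]
floor ((506.2117614746094, 63.53216552734375), (29.49394416809082, 43.12610626220703), 1.0829800367355347)
rim ((253.0, 172.5), (35.0, 26.0), 90.0) ((506.1934509277344, 63.41796112060547), (36.9901123046875, 50.50680160522461), 1.0828759670257568)
```

```bash
python3 - <<'E'
from h import *
plan([(.445,-.291,.22,279,10)])
E
```

```text
twist z -0.6421 n 10
[[np.float64(33.3), np.float64(6.6), np.float64(10.1)], [np.float64(22.7), np.float64(25.2), np.float64(10.1)], [np.float64(3.0), np.float64(33.8), np.float64(10.1)], [np.float64(-17.8), np.float64(28.9), np.float64(10.1)], [np.float64(-31.6), np.float64(12.5), np.float64(10.1)]]
[[np.float64(-32.7), np.float64(-8.9), np.float64(10.1)], [np.float64(-20.9), np.float64(-26.7), np.float64(10.1)], [np.float64(-0.7), np.float64(-33.9), np.float64(10.1)], [np.float64(19.8), np.float64(-27.6), np.float64(10.1)], [np.float64(32.3), np.float64(-10.3), np.float64(10.1)]]
```

carry_out(
  xyz=[
    [33,7,10],
    [33,7,10],
    [33,8,10],
    [33,8,10],
    [33,9,10],
  ],
  twist=[
    [0,0,-0.014],
    [0,0,-0.014],
    [0,0,-0.014],
    [0,0,-0.014],
    [0,0,-0.014],
  ],
  claw=[1,1,1,1,1],
)

```text
time: 3.2
tcp_pos: [0.4738, -0.1242, 0.2713]
tcp_rot: [[0.091, -0.996, 0.001], [-0.996, -0.091, -0.0], [0.0, -0.001, -1.0]]
ft_force: [0.8, -0.6, -0.2]
finger_gap: 0.0852
finger_force: 0.0
```

carry_out(
  xyz=[
    [33,9,10],
    [33,10,10],
    [33,10,10],
    [32,10,10],
    [32,11,10],
  ],
  twist=[
    [0,0,-0.014],
    [0,0,-0.014],
    [0,0,-0.014],
    [0,0,-0.014],
    [0,0,-0.014],
  ],
  claw=[1,1,1,1,1],
)

```text
time: 3.82
tcp_pos: [0.4437, -0.292, 0.2213]
tcp_rot: [[0.16, -0.987, 0.001], [-0.987, -0.16, -0.0], [0.0, -0.001, -1.0]]
ft_force: [0.8, -0.3, 0.4]
finger_gap: 0.0851
finger_force: 0.0
```

carry_out(
  xyz=[
    [0,0,0],
    [0,0,0],
  ],
  twist=[
    [0,0,0],
    [0,0,0],
  ],
  claw=[1,1],
)

```text
time: 4.08
tcp_pos: [0.444, -0.291, 0.2217]
tcp_rot: [[0.159, -0.987, 0.0], [-0.987, -0.159, 0.0], [-0.0, -0.0, -1.0]]
ft_force: [-1.0, 0.4, 0.2]
finger_gap: 0.0854
finger_force: 0.0
```

```bash
sed -i "s/da=(yaw-a)\/n/da=((yaw-a+180)%360-180)\/n/; s/round(v,1) for v/round(float(v),1) for v/" h.py; python3 - <<'E'
from h import *
c,im,hsv=shot("wrist","w2"); np.save("w2.npy",im)
H,S,V=cv2.split(hsv)
o=observe(); print(o['tcp_pos'])
n=proj(c,[[.4446,-.2912,.064]])[0]; print("expect",n)
w=(V>130)&(S<60); cv=np.sum(w)
k=blob(w,n,60); X=onz(c,k.reshape(-1,2),.064)[:,:2]; print("foil",cv2.minAreaRect(k),cv2.minAreaRect((X*1000).astype(np.float32)))
b=(H>100)&(H<135)&(S>120)&(V>50)
k=blob(b,n,60); X=onz(c,k.reshape(-1,2),.064)[:,:2]; print("blue",cv2.minAreaRect(k),cv2.minAreaRect((X*1000).astype(np.float32)))
E
```

```text
[ 0.44414002 -0.29089626  0.22187682]
expect [253.61432776 175.794446  ]
foil ((255.5, 172.5), (345.0, 511.0), 90.0) ((435.4443359375, -268.190673828125), (699.9010620117188, 403.7098388671875), 8.692928314208984)Traceback (most recent call last):
  File "<stdin>", line 9, in <module>
  File "h.py", line 16, in blob
    return min(cs,key=lambda k:np.linalg.norm(np.array(cv2.minAreaRect(k)[0])-near))
ValueError: min() iterable argument is empty
```

View pics/w2.png

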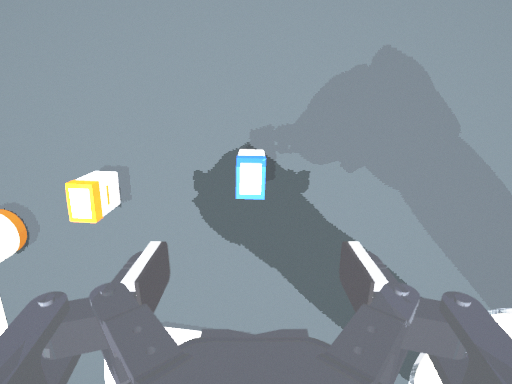

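The picture is overexposed, but it shows the fresh cartridge at (251,175), aligned with the image and between the fingers in column. The spent one is well to the left at (90,200).

```bash
python3 - <<'E'
from h import *
c=camera_model("wrist"); im=np.load("w2.npy"); hsv=cv2.cvtColor(im,cv2.COLOR_RGB2HSV); H,S,V=cv2.split(hsv)
b=(H>90)&(H<125)&(S>130)&(V>90); b[:130]=0;b[220:]=0;b[:,:225]=0;b[:,280:]=0
k=max(blob(b),key=cv2.contourArea); h=cv2.convexHull(k)
print(cv2.approxPolyDP(h,3,True).reshape(-1,2).tolist())
X=onz(c,h.reshape(-1,2),.064)[:,:2]; print("blue",cv2.minAreaRect(h),cv2.minAreaRect((X*1000).astype(np.float32)))
b=(V>200)&(S<50); b[:157]=0;b[200:]=0;b[:,:225]=0;b[:,280:]=0
k=max(blob(b),key=cv2.contourArea); X=onz(c,k.reshape(-1,2),.064)[:,:2]; print("foil",cv2.minAreaRect(k),cv2.minAreaRect((X*1000).astype(np.float32)))
E
```

```text
[[236, 156], [265, 156], [264, 199], [253, 199], [236, 168]]
blue ((251.0, 177.5), (30.0, 43.0), 0.0) ((447.4531555175781, -288.44146728515625), (30.973711013793945, 46.797115325927734), 8.220361709594727)
foil ((250.0, 178.5), (31.0, 22.0), 90.0) ((448.1390380859375, -287.3186340332031), (23.439085006713867, 33.64690399169922), 9.183453559875488)
```

carry_out(
  xyz=[
    [-3,-4.5,30],
    [0,0,40],
    [0,0,50],
    [0,0,44],
    [0,0,30],
  ],
  twist=[
    [0,0,0],
    [0,0,0],
    [0,0,0],
    [0,0,0],
    [0,0,0],
  ],
  claw=[1,1,1,1,1],
)

```text
time: 4.75
tcp_pos: [0.4476, -0.2867, 0.0258]
tcp_rot: [[0.161, -0.987, -0.001], [-0.987, -0.161, 0.001], [-0.001, 0.001, -1.0]]
ft_force: [0.6, -0.5, -0.4]
finger_gap: 0.0851
finger_force: 0.0
```

carry_out(
  xyz=[
    [0,0,0],
    [0,0,0],
    [0,0,0],
    [0,0,0],
    [0,0,0],
  ],
  twist=[
    [0,0,0],
    [0,0,0],
    [0,0,0],
    [0,0,0],
    [0,0,0],
  ],
  claw=[0.3,-0.1,-0.5,-1,-1],
)

```text
time: 5.38
tcp_pos: [0.4488, -0.2888, 0.0293]
tcp_rot: [[0.159, -0.987, 0.003], [-0.987, -0.159, -0.001], [0.002, -0.003, -1.0]]
ft_force: [-0.3, 1.4, 7.1]
finger_gap: 0.0295
finger_force: 60.0
```

carry_out(
  xyz=[
    [0,0,0],
    [0,0,0],
    [0,0,0],
  ],
  twist=[
    [0,0,0],
    [0,0,0],
    [0,0,0],
  ],
  claw=[-1,-1,-1],
)

```text
time: 5.75
tcp_pos: [0.4488, -0.2888, 0.0293]
tcp_rot: [[0.159, -0.987, 0.003], [-0.987, -0.159, -0.001], [0.002, -0.003, -1.0]]
ft_force: [-0.2, 2.0, 7.7]
finger_gap: 0.0294
finger_force: 60.0
```

carry_out(
  xyz=[
    [0,0,-10],
    [0,0,-30],
    [0,0,-40],
    [0,0,-40],
    [0,0,0],
  ],
  twist=[
    [0,0,0],
    [0,0,0],
    [0,0,0],
    [0,0,0],
    [0,0,0],
  ],
  claw=[-1,-1,-1,-1,-1],
)

```text
time: 6.38
tcp_pos: [0.449, -0.2892, 0.1514]
tcp_rot: [[0.159, -0.987, 0.005], [-0.987, -0.159, -0.003], [0.004, -0.004, -1.0]]
ft_force: [-0.5, -0.5, -0.6]
finger_gap: 0.0293
finger_force: 59.3
```

carry_out(
  xyz=[
    [0,0,0],
    [0,0,0],
  ],
  twist=[
    [0,0,0],
    [0,0,0],
  ],
  claw=[-1,-1],
)

```text
time: 6.62
tcp_pos: [0.4472, -0.2879, 0.146]
tcp_rot: [[0.159, -0.987, -0.002], [-0.987, -0.159, 0.001], [-0.001, 0.002, -1.0]]
ft_force: [0.3, 0.1, -1.0]
finger_gap: 0.0293
finger_force: 59.3
```

```bash
python3 - <<'E'
from h import *
c,im,hsv=shot("wrist","w3"); np.save("w3.npy",im); H,S,V=cv2.split(hsv)
o=observe(); print(o['tcp_pos'],o['tcp_rot'].round(3).tolist(),o['ft_force'],o['ft_torque'])
b=(H>90)&(H<125)&(S>130)&(V>70); b[:,:180]=0; b[:,340:]=0
k=max(blob(b),key=cv2.contourArea); print(cv2.boundingRect(k))
z=o['tcp_pos'][2]+.035
R=o['tcp_rot']
def tool(k):
    X=onz(c,k.reshape(-1,2),z)-o['tcp_pos']; X=X@R; r=cv2.minAreaRect((X[:,:2]*1000).astype(np.float32)); return r
print("blue",tool(k))
x,y,w,h=cv2.boundingRect(k)
f=(V>150)&(S<60); m=np.zeros_like(f); m[y+8:y+h,x:x+w]=1
for q in blob(f&m,None,100): print("foil?",cv2.boundingRect(q),tool(q))
print("expected in tool frame: foil x range -17..17 if centred; TCP proj",proj(c,[o['tcp_pos']+R@[0,0,-.035]]))
plan([(.506,.063,.145,-88.8,11)])
E
```

```text
[ 0.4471839  -0.2879262   0.14605308] [[0.159, -0.987, -0.002], [-0.987, -0.159, 0.001], [-0.001, 0.002, -1.0]] [-1.24300799  0.2375132  -0.85628803] [-0.08181545  0.0675479  -0.01179391]
(217, 223, 75, 105)
blue ((2.4666290283203125, -0.06265926361083984), (50.63401794433594, 30.40126609802246), 0.13085004687309265)
foil? (228, 251, 54, 69) ((-1.4439029693603516, -0.030137062072753906), (33.988216400146484, 21.877775192260742), 0.5106942653656006)
expected in tool frame: foil x range -17..17 if centred; TCP proj [[254.14120484 283.69570921]]
twist z 0.0126 n 11
[[-30.6, -10.4, 0.1], [-30.8, -10.0, 0.1], [-30.9, -9.6, 0.1], [-31.0, -9.2, 0.1], [-31.1, -8.8, 0.1]]
[[-31.2, -8.4, 0.1], [-31.3, -8.0, 0.1], [-31.4, -7.6, 0.1], [-31.5, -7.2, 0.1], [-31.6, -6.8, 0.1]]
[[-31.7, -6.4, 0.1]]
```

View pics/w3.png

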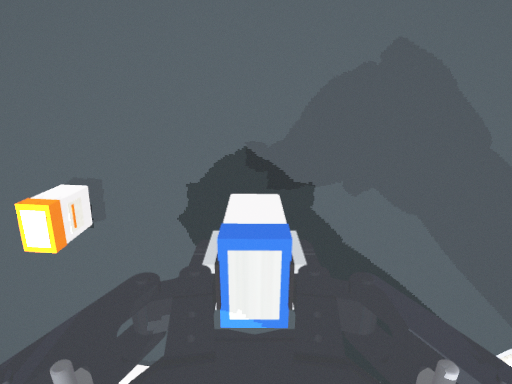

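The picture shows the cartridge held straight between the pads, its foil centred at (255,285). It sits 1.4 mm to the tool's -x side, which I correct for. Carrying it over the slot.

carry_out(
  xyz=[
    [-30.6,-10.4,0],
    [-30.8,-10,0],
    [-30.9,-9.6,0],
    [-31,-9.2,0],
    [-31.1,-8.8,0],
  ],
  twist=[
    [0,0,0.0126],
    [0,0,0.0126],
    [0,0,0.0126],
    [0,0,0.0126],
    [0,0,0.0126],
  ],
  claw=[-1,-1,-1,-1,-1],
)

```text
time: 7.3
tcp_pos: [0.4742, -0.1277, 0.1465]
tcp_rot: [[0.096, -0.995, -0.001], [-0.995, -0.096, 0.0], [-0.0, 0.001, -1.0]]
ft_force: [0.3, -0.8, -0.6]
finger_gap: 0.0292
finger_force: 59.3
```

carry_out(
  xyz=[
    [-31.2,-8.4,0],
    [-31.3,-8,0],
    [-31.4,-7.6,0],
    [-31.5,-7.2,0],
    [-31.6,-6.8,0],
  ],
  twist=[
    [0,0,0.0126],
    [0,0,0.0126],
    [0,0,0.0126],
    [0,0,0.0126],
    [0,0,0.0126],
  ],
  claw=[-1,-1,-1,-1,-1],
)

```text
time: 7.92
tcp_pos: [0.5009, 0.0316, 0.1465]
tcp_rot: [[0.033, -0.999, -0.001], [-0.999, -0.033, -0.0], [0.0, 0.001, -1.0]]
ft_force: [0.5, 0.0, -0.3]
finger_gap: 0.0291
finger_force: 59.2
```

carry_out(
  xyz=[
    [-30.7,-6.6,0],
    [0,0,10],
    [0,0,10],
    [0,0,10],
    [0,0,0],
  ],
  twist=[
    [0,0,0.0126],
    [0,0,0],
    [0,0,0],
    [0,0,0],
    [0,0,0],
  ],
  claw=[-1,-1,-1,-1,-1],
)

```text
time: 8.55
tcp_pos: [0.5061, 0.0607, 0.1161]
tcp_rot: [[0.02, -1.0, -0.002], [-1.0, -0.02, -0.0], [0.0, 0.002, -1.0]]
ft_force: [0.1, -0.4, -1.5]
finger_gap: 0.0292
finger_force: 59.3
```

carry_out(
  xyz=[
    [0,0,5],
    [0,0,5],
    [0,0,0],
    [0,0,0],
  ],
  twist=[
    [0,0,0],
    [0,0,0],
    [0,0,0],
    [0,0,0],
  ],
  claw=[-1,-1,-1,-1],
)

```text
time: 9.05
tcp_pos: [0.5068, 0.0615, 0.1074]
tcp_rot: [[0.021, -1.0, 0.0], [-1.0, -0.021, 0.0], [-0.0, -0.0, -1.0]]
ft_force: [0.4, 0.3, -1.5]
finger_gap: 0.0294
finger_force: 59.3
```

carry_out(
  xyz=[
    [0,0,7],
    [0,0,7],
    [0,0,2],
    [0,0,2],
    [0,0,0],
  ],
  twist=[
    [0,0,0],
    [0,0,0],
    [0,0,0],
    [0,0,0],
    [0,0,0],
  ],
  claw=[-1,-1,-1,-1,-1],
)

```text
time: 9.68
tcp_pos: [0.5067, 0.0615, 0.0892]
tcp_rot: [[0.021, -1.0, -0.0], [-1.0, -0.021, 0.0], [-0.0, 0.0, -1.0]]
ft_force: [-0.8, -0.5, -1.6]
finger_gap: 0.0293
finger_force: 59.3
```

carry_out(
  xyz=[
    [0,0,1],
    [0,0,1],
    [0,0,0],
  ],
  twist=[
    [0,0,0],
    [0,0,0],
    [0,0,0],
  ],
  claw=[-1,-1,-1],
)

```text
time: 10.05
tcp_pos: [0.5067, 0.0615, 0.0872]
tcp_rot: [[0.021, -1.0, -0.0], [-1.0, -0.021, 0.0], [-0.0, 0.0, -1.0]]
ft_force: [-0.3, 0.2, -2.9]
finger_gap: 0.029
finger_force: 59.3
```

carry_out(
  xyz=[
    [0,0,1],
    [0,0,1],
    [0,0,0],
  ],
  twist=[
    [0,0,0],
    [0,0,0],
    [0,0,0],
  ],
  claw=[-1,-1,-1],
)

```text
time: 10.42
tcp_pos: [0.5067, 0.0615, 0.0852]
tcp_rot: [[0.021, -1.0, -0.0], [-1.0, -0.021, -0.0], [0.0, 0.0, -1.0]]
ft_force: [0.1, 0.3, -1.1]
finger_gap: 0.0291
finger_force: 59.3
```

carry_out(
  xyz=[
    [0,0,1],
    [0,0,1],
    [0,0,0],
  ],
  twist=[
    [0,0,0],
    [0,0,0],
    [0,0,0],
  ],
  claw=[-1,-1,-1],
)

```text
time: 10.8
tcp_pos: [0.5067, 0.0615, 0.0832]
tcp_rot: [[0.021, -1.0, -0.0], [-1.0, -0.021, -0.0], [-0.0, 0.0, -1.0]]
ft_force: [-0.0, 0.1, -1.3]
finger_gap: 0.0292
finger_force: 59.3
```

carry_out(
  xyz=[
    [0,0,1.5],
    [0,0,1.5],
    [0,0,1],
    [0,0,1],
    [0,0,0],
  ],
  twist=[
    [0,0,0],
    [0,0,0],
    [0,0,0],
    [0,0,0],
    [0,0,0],
  ],
  claw=[-1,-1,-1,-1,-1],
)

```text
time: 11.42
tcp_pos: [0.5067, 0.0615, 0.0782]
tcp_rot: [[0.021, -1.0, -0.0], [-1.0, -0.021, 0.0], [-0.0, 0.0, -1.0]]
ft_force: [-0.8, -0.2, -0.4]
finger_gap: 0.0292
finger_force: 59.3
```

carry_out(
  xyz=[
    [0,0,1],
    [0,0,1],
    [0,0,0],
    [0,0,0],
  ],
  twist=[
    [0,0,0],
    [0,0,0],
    [0,0,0],
    [0,0,0],
  ],
  claw=[-1,-1,-1,-1],
)

```text
time: 11.92
tcp_pos: [0.5068, 0.0615, 0.0763]
tcp_rot: [[0.021, -1.0, 0.0], [-1.0, -0.021, 0.0], [-0.0, -0.0, -1.0]]
ft_force: [0.4, 0.7, -0.7]
finger_gap: 0.0293
finger_force: 59.3
```

carry_out(
  xyz=[
    [0,0,1],
    [0,0,0.5],
    [0,0,0],
    [0,0,0],
  ],
  twist=[
    [0,0,0],
    [0,0,0],
    [0,0,0],
    [0,0,0],
  ],
  claw=[-1,-1,-1,-1],
)

```text
time: 12.42
tcp_pos: [0.5069, 0.0615, 0.075]
tcp_rot: [[0.021, -1.0, 0.0], [-1.0, -0.021, 0.0], [-0.0, -0.0, -1.0]]
ft_force: [-0.2, -0.2, 2.6]
finger_gap: 0.0294
finger_force: 59.7
```

```bash
python3 - <<'E'
from h import *
c,im,hsv=shot("wrist","w4"); o=observe(); print(o['tcp_pos'],o['ft_force'],o['ft_torque'])
E
```

```text
[0.50684936 0.06148662 0.07499607] [-0.87616806  0.66797565  2.45647765] [-0.08962176  0.1585526   0.00897107]
```

View pics/w4.png

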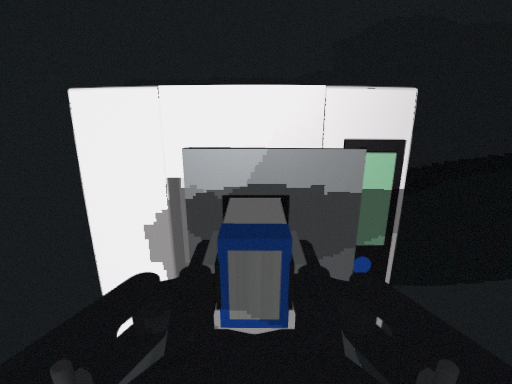

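The cartridge stands in the slot at (255,275) with its edges parallel to the plate. The 4 N on the floor confirms it is seated. Releasing and retracting.

carry_out(
  xyz=[
    [0,0,0],
    [0,0,0],
    [0,0,0],
    [0,0,0],
    [0,0,0],
  ],
  twist=[
    [0,0,0],
    [0,0,0],
    [0,0,0],
    [0,0,0],
    [0,0,0],
  ],
  claw=[0,0.5,1,1,1],
)

```text
time: 13.1
tcp_pos: [0.5068, 0.0615, 0.0748]
tcp_rot: [[0.021, -1.0, -0.0], [-1.0, -0.021, 0.0], [-0.0, 0.0, -1.0]]
ft_force: [-0.0, 1.4, -0.5]
finger_gap: 0.0854
finger_force: 0.0
```

carry_out(
  xyz=[
    [0,0,-10],
    [0,0,-20],
    [0,0,-30],
    [0,0,-35],
    [0,0,-35],
  ],
  twist=[
    [0,0,0],
    [0,0,0],
    [0,0,0],
    [0,0,0],
    [0,0,0],
  ],
  claw=[1,1,1,1,1],
)

```text
time: 13.72
tcp_pos: [0.5067, 0.0615, 0.2067]
tcp_rot: [[0.021, -1.0, 0.001], [-1.0, -0.021, 0.0], [-0.0, -0.001, -1.0]]
ft_force: [1.0, 0.2, 0.2]
finger_gap: 0.0854
finger_force: 0.0
```

carry_out(
  xyz=[
    [0,0,-50],
    [0,0,-60],
    [0,0,-40],
    [0,0,0],
    [0,0,0],
  ],
  twist=[
    [0,0,0],
    [0,0,0],
    [0,0,0],
    [0,0,0],
    [0,0,0],
  ],
  claw=[1,1,0,-1,-1],
)

```text
time: 14.35
tcp_pos: [0.5068, 0.0615, 0.3544]
tcp_rot: [[0.021, -1.0, -0.0], [-1.0, -0.021, -0.0], [0.0, 0.0, -1.0]]
ft_force: [0.9, 0.7, -0.5]
finger_gap: 0.0321
finger_force: 0.0
```

```bash
python3 - <<'E'
from h import *
o=observe(); print(o['time'],o['tcp_pos'],o['finger_gap'])
a=np.radians(1.25); O=np.array([.5135,.0623,0]); Rr=np.array([[np.cos(a),-np.sin(a),0],[np.sin(a),np.cos(a),0],[0,0,1]])
C,im,hsv=shot("wrist","w5"); np.save("w5.npy",im)
for n,near in (("top",(209,236)),("scene",(262,104))):
    c,im,hsv=shot(n,n+"1"); H,S,V=cv2.split(hsv)
    b=(H>105)&(H<130)&(S>150)&(V>60)
    k=blob(b,near); (u,v),_,_=r=cv2.minAreaRect(k); print(n,r)
    p,d=ray(c,[(u,v)]); p=(p-O)@Rr; d=(d@Rr)[0]
    h=np.array([0,.072,.110]); q=(p-h)[1:]; e=d[1:]
    A,B,D=e@e,q@e,q@q-.14**2; s=B*B-A*D; print("disc",s)
    for sg in (-1,1):
        t=(-B+sg*np.sqrt(max(s,0)))/A; X=p+t*d; print("bar reader",X.round(4),"theta",np.arctan2(X[2]-.11,.072-X[1]).round(3),"world",(O+Rr@X).round(4))
E
```

```text
14.35 [0.50681929 0.06147709 0.35442733] 0.032093972119489514
top ((209.0, 236.0), (40.0, 6.0), 90.0)
disc 0.015683131743907897
bar reader [-0.0029  0.1247  0.2397] theta 1.956 world [0.5079 0.1869 0.2397]
bar reader [-0.0148  0.1493 -0.0067] theta -2.155 world [ 0.4954  0.2112 -0.0067]
scene ((263.13232421875, 104.27940368652344), (32.756229400634766, 7.88893461227417), 30.963754653930664)
disc 0.0005421783776498046
bar reader [-0.0063  0.1326  0.2362] theta 2.018 world [0.5043 0.1947 0.2362]
bar reader [-0.0752  0.1837  0.1943] theta 2.495 world [0.4343 0.2444 0.1943]
```

View pics/w5.png

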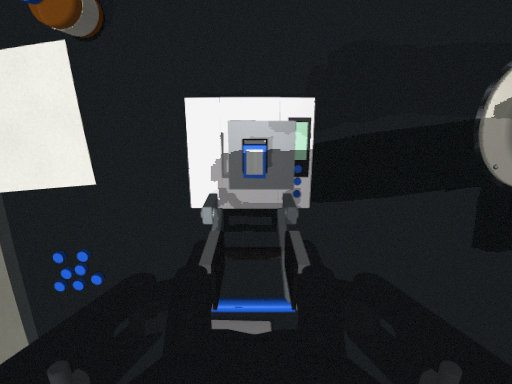

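The picture shows the fresh cartridge standing freely in the slot at (255,160) and the open clamp's blue bar at (253,306). Ray casts put the bar near y 0.19, z 0.238 (θ≈1.98). I go over and behind it with the fingers shut.

carry_out(
  xyz=[
    [-25,-5,0],
    [-40,0,0],
    [-40,0,0],
    [-40,0,0],
    [-30,0,0],
  ],
  twist=[
    [0,0,0],
    [0,0,0],
    [0,0,0],
    [0,0,0],
    [0,0,0],
  ],
  claw=[-1,-1,-1,-1,-1],
)

```text
time: 15.12
tcp_pos: [0.5075, 0.238, 0.3538]
tcp_rot: [[0.022, -1.0, -0.002], [-1.0, -0.022, -0.001], [0.001, 0.002, -1.0]]
ft_force: [0.1, -0.3, 0.1]
finger_gap: 0.0001
finger_force: 0.0
```

carry_out(
  xyz=[
    [0,0,40],
    [0,0,42],
    [0,0,30],
    [0,0,20],
    [0,0,0],
  ],
  twist=[
    [0,0,0],
    [0,0,0],
    [0,0,0],
    [0,0,0],
    [0,0,0],
  ],
  claw=[-1,-1,-1,-1,-1],
)

```text
time: 15.75
tcp_pos: [0.5069, 0.236, 0.2206]
tcp_rot: [[0.021, -1.0, -0.004], [-1.0, -0.021, -0.002], [0.002, 0.004, -1.0]]
ft_force: [-0.2, -0.4, -0.3]
finger_gap: -0.0
finger_force: 0.0
```

carry_out(
  xyz=[
    [6,0,0],
    [6,0,0],
    [4,0,0],
    [4,0,0],
    [0,0,0],
  ],
  twist=[
    [0,0,0],
    [0,0,0],
    [0,0,0],
    [0,0,0],
    [0,0,0],
  ],
  claw=[-1,-1,-1,-1,-1],
)

```text
time: 16.38
tcp_pos: [0.5085, 0.2162, 0.2229]
tcp_rot: [[0.021, -1.0, 0.0], [-1.0, -0.021, 0.0], [-0.0, -0.0, -1.0]]
ft_force: [-0.1, -0.1, -0.5]
finger_gap: 0.0003
finger_force: 0.0
```

carry_out(
  xyz=[
    [3,0,0],
    [3,0,0],
    [3,0,0],
    [3,0,0],
    [0,0,0],
  ],
  twist=[
    [0,0,0],
    [0,0,0],
    [0,0,0],
    [0,0,0],
    [0,0,0],
  ],
  claw=[-1,-1,-1,-1,-1],
)

```text
time: 17.0
tcp_pos: [0.5087, 0.2055, 0.2236]
tcp_rot: [[0.022, -1.0, 0.001], [-1.0, -0.022, 0.003], [-0.003, -0.001, -1.0]]
ft_force: [-0.4, 5.9, 3.6]
finger_gap: 0.0001
finger_force: 3.0
```

carry_out(
  xyz=[
    [3,0,0],
    [3,0,0],
    [3,0,0],
    [3,0,0],
    [3,0,0],
  ],
  twist=[
    [0,0,0],
    [0,0,0],
    [0,0,0],
    [0,0,0],
    [0,0,0],
  ],
  claw=[-1,-1,-1,-1,-1],
)

```text
time: 17.62
tcp_pos: [0.5094, 0.1909, 0.2241]
tcp_rot: [[0.022, -1.0, 0.002], [-1.0, -0.022, 0.003], [-0.003, -0.002, -1.0]]
ft_force: [-0.7, 7.6, 6.9]
finger_gap: 0.0004
finger_force: 4.0
```

carry_out(
  xyz=[
    [6,0,0],
    [7,0,0],
    [8,0,0],
    [8,0,0],
    [8,0,0],
  ],
  twist=[
    [0,0,0],
    [0,0,0],
    [0,0,0],
    [0,0,0],
    [0,0,0],
  ],
  claw=[-1,-1,-1,-1,-1],
)

```text
time: 18.25
tcp_pos: [0.5101, 0.1532, 0.2237]
tcp_rot: [[0.022, -1.0, 0.002], [-1.0, -0.022, 0.002], [-0.002, -0.002, -1.0]]
ft_force: [0.1, 5.7, 4.0]
finger_gap: 0.0003
finger_force: 2.9
```

carry_out(
  xyz=[
    [8,0,0],
    [8,0,0],
    [8,0,0],
    [8,0,0],
    [8,0,0],
  ],
  twist=[
    [0,0,0],
    [0,0,0],
    [0,0,0],
    [0,0,0],
    [0,0,0],
  ],
  claw=[-1,-1,-1,-1,-1],
)

```text
time: 18.88
tcp_pos: [0.5104, 0.1132, 0.2221]
tcp_rot: [[0.022, -1.0, -0.001], [-1.0, -0.022, 0.002], [-0.002, 0.001, -1.0]]
ft_force: [0.2, 6.4, -5.2]
finger_gap: 0.0
finger_force: 3.4
```

carry_out(
  xyz=[
    [7,0,0],
    [7,0,0],
    [7,0,1],
    [7,0,2],
    [0,0,0],
  ],
  twist=[
    [0,0,0],
    [0,0,0],
    [0,0,0],
    [0,0,0],
    [0,0,0],
  ],
  claw=[-1,-1,-1,-1,-1],
)

```text
time: 19.5
tcp_pos: [0.5109, 0.085, 0.2189]
tcp_rot: [[0.022, -1.0, -0.002], [-1.0, -0.022, 0.002], [-0.002, 0.002, -1.0]]
ft_force: [-0.4, 4.2, -3.7]
finger_gap: -0.0002
finger_force: 2.3
```

carry_out(
  xyz=[
    [6,0,4],
    [6,0,4],
    [6,0,4],
    [6,0,5],
    [0,0,0],
  ],
  twist=[
    [0,0,0],
    [0,0,0],
    [0,0,0],
    [0,0,0],
    [0,0,0],
  ],
  claw=[-1,-1,-1,-1,-1],
)

```text
time: 20.12
tcp_pos: [0.5116, 0.0603, 0.2026]
tcp_rot: [[0.021, -1.0, -0.0], [-1.0, -0.021, 0.0], [-0.0, 0.0, -1.0]]
ft_force: [0.3, 1.7, -1.6]
finger_gap: -0.0001
finger_force: 0.6
```

```bash
python3 - <<'E'
from h import *
o=observe(); print(o['time'],o['tcp_pos'],o['ft_force'])
a=np.radians(1.25); O=np.array([.5135,.0623,0]); Rr=np.array([[np.cos(a),-np.sin(a),0],[np.sin(a),np.cos(a),0],[0,0,1]])
c,im,hsv=shot("scene","scene2"); cv2.imwrite("pics/sc2.png",cv2.cvtColor(cv2.resize(im[60:260,150:350],None,fx=3,fy=3),cv2.COLOR_RGB2BGR))
for th in (1.1,1.0,.9,.8,.7): print(th,proj(c,[O+Rr@[0,.072-.14*np.cos(th),.11+.14*np.sin(th)]]).round(0), (O+Rr@[0,.072-.14*np.cos(th),.11+.14*np.sin(th)]).round(4))
E
```

```text
20.125 [0.51162826 0.0603486  0.20255838] [ 0.30968898  1.69828859 -1.64809028]
1.1 [[222. 120.]] [0.5133 0.0708 0.2348]
1.0 [[218. 124.]] [0.5136 0.0587 0.2278]
0.9 [[214. 128.]] [0.5138 0.0473 0.2197]
0.8 [[211. 133.]] [0.5141 0.0368 0.2104]
0.7 [[207. 138.]] [0.5143 0.0272 0.2002]
```

View pics/sc2.png

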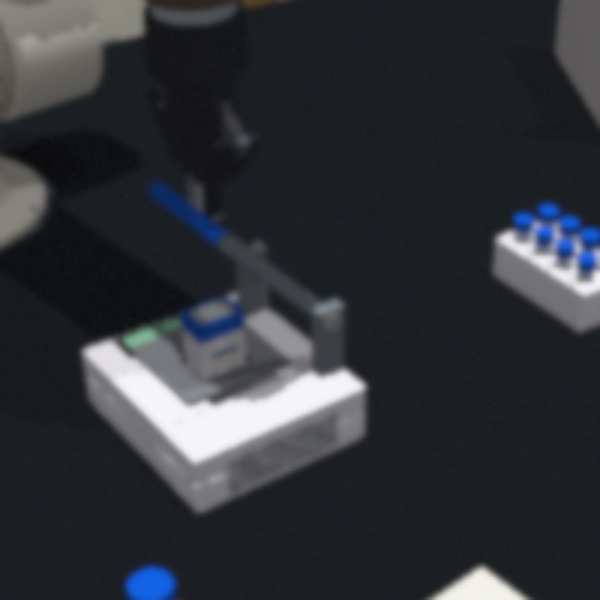

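The crop shows the clamp swung over, with its bar at crop (187,212), so θ≈0.86. Next I move over the bar and press from above along the arc.

carry_out(
  xyz=[
    [-5,0,0],
    [0,0,-20],
    [0,0,-22],
    [12,0,0],
    [11,0,0],
  ],
  twist=[
    [0,0,0],
    [0,0,0],
    [0,0,0],
    [0,0,0],
    [0,0,0],
  ],
  claw=[-1,-1,-1,-1,-1],
)

```text
time: 20.8
tcp_pos: [0.5121, 0.0418, 0.244]
tcp_rot: [[0.022, -1.0, -0.001], [-1.0, -0.022, -0.0], [0.0, 0.001, -1.0]]
ft_force: [0.1, 0.3, -0.8]
finger_gap: -0.0
finger_force: 0.0
```

carry_out(
  xyz=[
    [0,0,7],
    [0,0,5],
    [1,0,3],
    [1,0,3],
    [0,0,0],
  ],
  twist=[
    [0,0,0],
    [0,0,0],
    [0,0,0],
    [0,0,0],
    [0,0,0],
  ],
  claw=[-1,-1,-1,-1,-1],
)

```text
time: 21.42
tcp_pos: [0.5121, 0.0406, 0.2266]
tcp_rot: [[0.021, -1.0, -0.0], [-1.0, -0.021, -0.0], [0.0, 0.0, -1.0]]
ft_force: [-0.2, -0.6, -0.3]
finger_gap: 0.0003
finger_force: 0.0
```

carry_out(
  xyz=[
    [1,0,3],
    [3,0,3],
    [3,0,3],
    [3,0,3],
    [0,0,0],
  ],
  twist=[
    [0,0,0],
    [0,0,0],
    [0,0,0],
    [0,0,0],
    [0,0,0],
  ],
  claw=[-1,-1,-1,-1,-1],
)

```text
time: 22.05
tcp_pos: [0.5125, 0.0301, 0.2149]
tcp_rot: [[0.021, -1.0, 0.001], [-1.0, -0.021, -0.0], [0.0, -0.001, -1.0]]
ft_force: [-0.8, -0.6, 2.6]
finger_gap: 0.0005
finger_force: 1.3
```

carry_out(
  xyz=[
    [3,0,4],
    [3,0,4],
    [3,0,4],
    [3,0,4],
    [3,0,4],
  ],
  twist=[
    [0,0,0],
    [0,0,0],
    [0,0,0],
    [0,0,0],
    [0,0,0],
  ],
  claw=[-1,-1,-1,-1,-1],
)

```text
time: 22.68
tcp_pos: [0.513, 0.0139, 0.1961]
tcp_rot: [[0.02, -1.0, 0.002], [-1.0, -0.02, -0.003], [0.003, -0.002, -1.0]]
ft_force: [-2.3, -9.3, 12.1]
finger_gap: 0.0001
finger_force: 5.9
```

carry_out(
  xyz=[
    [2.5,0,4],
    [2,0,4],
    [2,0,4],
    [2,0,4],
    [0,0,0],
  ],
  twist=[
    [0,0,0],
    [0,0,0],
    [0,0,0],
    [0,0,0],
    [0,0,0],
  ],
  claw=[-1,-1,-1,-1,-1],
)

```text
time: 23.3
tcp_pos: [0.5133, 0.006, 0.1792]
tcp_rot: [[0.02, -1.0, 0.001], [-1.0, -0.02, -0.002], [0.002, -0.001, -1.0]]
ft_force: [0.4, -2.8, 5.3]
finger_gap: 0.0003
finger_force: 2.4
```

carry_out(
  xyz=[
    [1.5,0,4],
    [1.5,0,4],
    [1,0,4],
    [1,0,4],
    [0,0,0],
  ],
  twist=[
    [0,0,0],
    [0,0,0],
    [0,0,0],
    [0,0,0],
    [0,0,0],
  ],
  claw=[-1,-1,-1,-1,-1],
)

```text
time: 23.92
tcp_pos: [0.5133, 0.0013, 0.1629]
tcp_rot: [[0.021, -1.0, 0.001], [-1.0, -0.021, -0.001], [0.001, -0.001, -1.0]]
ft_force: [0.9, -2.4, 3.3]
finger_gap: -0.0001
finger_force: 1.5
```

carry_out(
  xyz=[
    [1,0,4],
    [1,0,4],
    [1,0,3],
    [1,0,3],
    [0,0,0],
  ],
  twist=[
    [0,0,0],
    [0,0,0],
    [0,0,0],
    [0,0,0],
    [0,0,0],
  ],
  claw=[-1,-1,-1,-1,-1],
)

```text
time: 24.55
tcp_pos: [0.5133, -0.0023, 0.1488]
tcp_rot: [[0.021, -1.0, 0.0], [-1.0, -0.021, -0.001], [0.001, -0.0, -1.0]]
ft_force: [1.1, -1.8, 2.6]
finger_gap: 0.0001
finger_force: 1.3
```

carry_out(
  xyz=[
    [1,0,4],
    [1,0,4],
    [0,0,4],
    [0,0,3],
    [0,0,0],
  ],
  twist=[
    [0,0,0],
    [0,0,0],
    [0,0,0],
    [0,0,0],
    [0,0,0],
  ],
  claw=[-1,-1,-1,-1,-1],
)

```text
time: 25.18
tcp_pos: [0.5131, -0.004, 0.1336]
tcp_rot: [[0.021, -1.0, -0.0], [-1.0, -0.021, 0.0], [-0.0, 0.0, -1.0]]
ft_force: [1.1, -0.8, 1.7]
finger_gap: -0.0
finger_force: 0.8
```

carry_out(
  xyz=[
    [1,0,3],
    [0,0,3],
    [0,0,2],
    [0,0,2],
    [0,0,0],
  ],
  twist=[
    [0,0,0],
    [0,0,0],
    [0,0,0],
    [0,0,0],
    [0,0,0],
  ],
  claw=[-1,-1,-1,-1,-1],
)

```text
time: 25.8
tcp_pos: [0.5132, -0.0052, 0.1239]
tcp_rot: [[0.021, -1.0, 0.0], [-1.0, -0.021, -0.001], [0.001, -0.0, -1.0]]
ft_force: [-1.1, -3.1, 3.6]
finger_gap: -0.0001
finger_force: 2.3
```

carry_out(
  xyz=[
    [0,0,1],
    [0,0,1],
    [0,0,1],
    [0,0,1],
    [0,0,0],
  ],
  twist=[
    [0,0,0],
    [0,0,0],
    [0,0,0],
    [0,0,0],
    [0,0,0],
  ],
  claw=[-1,-1,-1,-1,-1],
)

```text
time: 26.42
tcp_pos: [0.5132, -0.0054, 0.1201]
tcp_rot: [[0.021, -1.0, 0.0], [-1.0, -0.021, -0.001], [0.001, -0.0, -1.0]]
ft_force: [-1.6, -5.0, 6.6]
finger_gap: -0.0002
finger_force: 3.1
```

carry_out(
  xyz=[
    [0,0,1],
    [0,0,1],
    [0,0,1],
    [0,0,0],
  ],
  twist=[
    [0,0,0],
    [0,0,0],
    [0,0,0],
    [0,0,0],
  ],
  claw=[-1,-1,-1,-1],
)

```text
time: 26.92
tcp_pos: [0.5132, -0.0055, 0.1171]
tcp_rot: [[0.021, -1.0, 0.0], [-1.0, -0.021, -0.001], [0.001, -0.0, -1.0]]
ft_force: [-0.7, -4.6, 7.1]
finger_gap: -0.0003
finger_force: 3.2
```

Nearly at the stop, so I press on by single millimetres until the force rises.

carry_out(
  xyz=[
    [0,0,1],
    [0,0,1],
    [0,0,0],
  ],
  twist=[
    [0,0,0],
    [0,0,0],
    [0,0,0],
  ],
  claw=[-1,-1,-1],
)

```text
time: 27.3
tcp_pos: [0.5134, -0.0055, 0.1166]
tcp_rot: [[0.021, -1.0, 0.002], [-1.0, -0.021, -0.001], [0.001, -0.002, -1.0]]
ft_force: [-4.2, -4.6, 16.7]
finger_gap: -0.0003
finger_force: 8.4
```

carry_out(
  xyz=[
    [0,0,0.5],
    [0,0,0.5],
    [0,0,0],
  ],
  twist=[
    [0,0,0],
    [0,0,0],
    [0,0,0],
  ],
  claw=[-1,-1,-1],
)

```text
time: 27.68
tcp_pos: [0.5135, -0.0055, 0.1164]
tcp_rot: [[0.021, -1.0, 0.003], [-1.0, -0.021, -0.001], [0.001, -0.003, -1.0]]
ft_force: [-7.0, -4.7, 23.1]
finger_gap: -0.0
finger_force: 11.4
```

Hard stop reached at z 0.1165, matching the closed bar's top of 0.117. Retreating upward and checking.

carry_out(
  xyz=[
    [0,0,-3],
    [0,0,-10],
    [0,0,-30],
    [0,0,-50],
    [0,0,-50],
  ],
  twist=[
    [0,0,0],
    [0,0,0],
    [0,0,0],
    [0,0,0],
    [0,0,0],
  ],
  claw=[-1,-1,-1,-1,-1],
)

```text
time: 28.3
tcp_pos: [0.5128, -0.0046, 0.258]
tcp_rot: [[0.022, -1.0, -0.001], [-1.0, -0.022, 0.0], [-0.0, 0.001, -1.0]]
ft_force: [1.2, -0.8, 0.2]
finger_gap: 0.0003
finger_force: 0.0
```

carry_out(
  xyz=[
    [0,0,-40],
    [0,0,0],
    [0,0,0],
  ],
  twist=[
    [0,0,0],
    [0,0,0],
    [0,0,0],
  ],
  claw=[-1,-1,-1],
)

```text
time: 28.68
tcp_pos: [0.5132, -0.0047, 0.296]
tcp_rot: [[0.022, -1.0, -0.001], [-1.0, -0.022, 0.0], [-0.0, 0.001, -1.0]]
ft_force: [0.6, -0.6, 0.2]
finger_gap: 0.0
finger_force: 0.0
```

```bash
python3 - <<'E'
from h import *
o=observe(); print(o['time'],o['tcp_pos'],o['ft_force'])
a=np.radians(1.25); O=np.array([.5135,.0623,0]); Rr=np.array([[np.cos(a),-np.sin(a),0],[np.sin(a),np.cos(a),0],[0,0,1]])
c,im,hsv=shot("scene"); cv2.imwrite("pics/sc3.png",cv2.cvtColor(cv2.resize(im[60:260,150:350],None,fx=3,fy=3),cv2.COLOR_RGB2BGR))
for th in (.1,0): print(th,(proj(c,[O+Rr@[0,.072-.14*np.cos(th),.11+.14*np.sin(th)]])-[150,60])*3)
E
```

```text
28.675 [ 0.51316481 -0.00473346  0.29601342] [ 0.57316059 -0.63787612  0.24954572]
0.1 [[144.70434298 328.31919368]]
0 [[145.36972045 342.80138613]]
```

View pics/sc3.png

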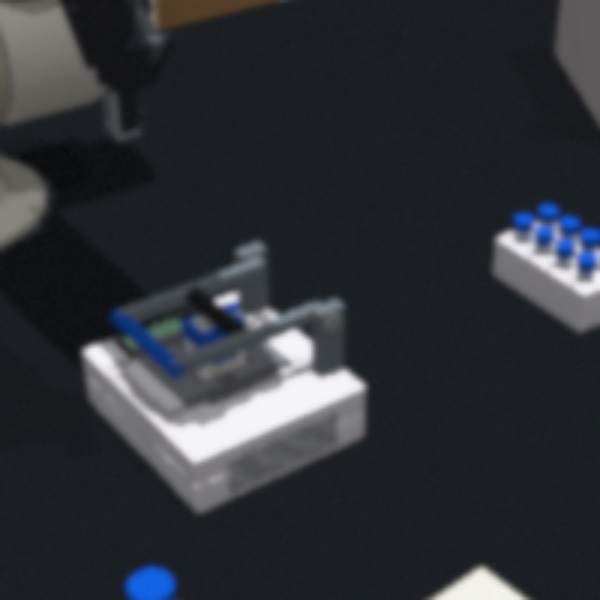

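The crop shows the clamp level, with its bar at crop (148,343) matching the prediction of (145,343) for closed. The presser rests on the upright cartridge and the arm is clear. Handing in.

```bash
python3 -c "
from plant import *
print(finish_job())"
```

```text
the job is handed in; nothing more can be done
None
```

The fresh cartridge is in the reader slot and released. The clamp is closed on it down to its hard stop, with at most 23 N read at the wrist at the stop, and the arm is clear. I handed the job in at about 29 s; no verdict came back.

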